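# Shim a ceramic tile in a sprung test nest and hold it down

### The job

Push the white ceramic tile in the sprung test nest back until its far edge lies flush along the nest's fence, then stand the steel spacer in whichever of the two gaps in front of the tile is wide enough for it, fully down on the nest's floor about midway along that stop, and let go of it. With the spacer in place, press the tile down with the fingers against its springs as far as it goes, and finish while still holding it pressed down there. Leave the other things on the bench where they are.

Things in the scene. Friction and masses are not known exactly. Their poses are not given: they have to be found in the camera images.
- nest: Fixed grey test nest, base plate 130 x 152 mm, 8 mm thick (its floor is 8 mm above the bench). Origin: on the bench under the nest, x towards the fence (away from the robot), z up. The fence is a wall along y on the far side, inner face at x = +40 mm, top 21 mm above the bench. Side cheeks, 21 mm high, inner faces at y = +-59 mm, from x = -20 to +40 mm. On the near side two stops with a gap between each and the tile. The tile lies on a sprung pad that lifts it.
- spring_pad (a joint): How far the sprung pad under the tile is pressed down, in m: 0 = up (tile top 25 mm above the bench, 4 mm above the fence's top), 0.004 = hard stop (tile top level with the fence's top, 21 mm). It springs back up when let go; pressing the tile, it begins to go down at about 3 N and reaches the stop at about 7 N.
- ceramic_tile: Loose white ceramic tile 70 (x) x 110 (y) x 8 mm, about 0.12 kg, lying flat on the sprung pad, origin in the centre of its underside, z up. It starts 5 to 8 mm away from the fence, when neither gap takes the spacer; flush against the fence its origin is at x = +5 mm in the nest's frame. Its underside is 17 mm above the bench while it is up. Its near edge can be pushed over the tops of the stops (16 mm).
- spacer: Loose plain steel spacer standing upright: 12 (x) x 36 (y) x 44 mm high, about 0.1 kg, its lowest 2.5 mm stepped in by 1 mm all round. Origin in the centre of its underside, z up, x across its thickness.
- thin_stop: The thinner of the two fixed stops, steel, 19 mm thick (x), 54 mm long (y), 8 mm high on the nest's floor (top 16 mm above the bench). Origin at the nest's floor midway along its length, axes as the nest's. Its inner face is at x = +9 mm; with the tile flush on the fence the gap to the tile is 15 mm: the spacer fits here. The two stops stand side by side in front of the tile, 60 mm apart along y, and which is left varies.
- thick_stop: The thicker stop, 24.5 mm thick, else as the thin one; inner face at x = +14.5 mm. With the tile flush the gap here is 9.5 mm: too narrow for the spacer.
- wide_gap (a point): Floor level, middle of the 15 mm gap between the thin stop and the tile when the tile is flush on the fence, midway along the stop: where the spacer's underside centre belongs, its x axis along the nest's x (either way round).
- driver_small: Bystander: small screwdriver lying, 130 mm long, origin under its middle.
- weight_100: Bystander: brass check weight, 24 mm across, 39 mm high, origin under its centre.
- side_cutters: Bystander: side cutters lying flat, 118 mm long, 11 mm high, origin under their middle.
Not all that is in view belongs to the job. What is shaped like the spacer but blue or purple is not meant.

How it is judged:
By the outcome, as a careful person would: the job done as asked, in the order asked, and still so for the second after the job is handed in, while the arm keeps its last pose, push and grip.
It also fails if it takes over 54 s, if anything falls off the work surface, if the arm or the gripper's body presses on something with over 40 N, if the wrist force passes 120 N, or if a joint passes its speed limit or range.

### The arm

A 6-joint arm with a two-finger parallel gripper is mounted at the origin on a cart in front of the work surface, level with it; the furniture and walls round the work are solid. World frame = base frame: x ahead of the robot, y to its left, z up, the work surface at z = 0. Lengths are in m, angles in degrees, forces in N, time in s.
With the tool pointing down it reaches from about 0.4 to 0.825 m from the base axis. Payload 7 kg.
Tool frame: the origin (TCP) lies at the very end of the fingers, on their centre line; the grasp point (between the pads) lies 19 mm behind it (ctrl.pinch_z is the distance from the TCP to the grasp point, in m); z points along the fingers, x is the direction in which the jaws open and shut, and the axes are right-handed (so a half turn about z gives the same grasp; the last joint's range is limited). The gripper opens to 88 mm and grips with 3 to 60 N. Pads are 19 mm wide; open, the fingers measure 130 mm over their backs; the gripper's body (78 mm by 193 mm) begins 47 mm behind the grasp point.
Start: joints at [90.075, 20.546, 0.682, 0, -70.136, -16.507], TCP at [0.191, 0.647, 0.227] pointing down, gripper open.
Joint ranges: [-176.03, 176.03], [-82.01, 121.73], [-58.28, 71.71], [-173.87, 95.51], [-174.79, -0.11], [-173.66, 173.66]. Speed limits (degrees/s): [136.94, 136.94, 172.46, 180, 180, 180].

### API

Orientations are given as [roll, pitch, yaw] about the fixed x, y, z axes, in that order (R = Rz(yaw) Ry(pitch) Rx(roll)).
In Python, from plant import ctrl gives the robot as it stands.
- The arm moves only by the tool carry_out, never from a script. Its argument "increments" is a list of rows, each a list of 7 numbers: the turn, a rotation vector about the world's x, y, z in degrees, then the shift along the world's x, y, z in mm, then the closure, from 0 (fully open) to 1 (shut). In form: [[ax, ay, az, dx, dy, dz, grip], ...]. A call has 1 to 20 rows; each row is the pose to reach, as a shift and turn from the pose commanded when the call began; what a row does not reach only later rows make up. A row lasts 1/8 s, in which the tool goes at most 62.5 mm and 10.7 degrees, less where a joint would pass 70% of its speed; a pose out of reach is approached as far as the arm can. A call with a gripper value outside its range is refused whole. The fingers move at their own pace and stop on an object; the grip force is fixed at half the most. Time passes only in rows, so rows that repeat a pose let the fingers close. It gives the time, the measured TCP pose, the force and the opening at its end, in the units of the state.
- ctrl.get_obs(): the state, without advancing time (a new reading comes with each control period).
- ctrl.snapshot(name): name is "side" or "top" or "wrist"; returns a dict with "pixels" (384x512x3 uint8, blue, green, red), "intrinsics" (3x3 intrinsics, pixels), "rvec" (rotation vector, rad) and "tvec" (3), from world to camera coordinates, as OpenCV has them; the wrist camera has in their place "hand_eye" (4x4, takes a point from camera to tool coordinates, whose origin is the TCP and whose axes are the tool frame's). Camera axes: x right, y down, z forward; pixel columns grow to the right and rows downward; lengths in m; the calibration is good to about 2 mm. A picture is of the moment at which its call begins: read the wrist's pose just before it. There is no depth.
- ctrl.close_job(): hands the job in, once; it reports no verdict.
Trained networks look in a picture, given as the dict that the camera call returned (one of the last four; its "shot" number tells which), for a name from the list of things; names that differ only in an ending like _2 or _b are one class to them, and where a whole thing is asked for, a point or a joint stands for the part that bears it (a point fixed in the world has none). Each returns a list of dicts, best first, with "confidence" (0 to 1); they miss things now and then, are a little off and sometimes report something else, mostly with a low value. They report only what shows in the picture. A call takes as long as a camera call. They do not tell look-alikes from the thing itself.
- ctrl.search_frame(picture, label): "centre" ([x, y, z] in m, in world coordinates, good to about 4 mm: the middle of the surface that is visible of it).
- ctrl.outline_of(picture, label): "pixels" (384x512 bool, what is visible of it).
The state is a dict: "clock": time; "joint_pos": joint angles; "qvel": joint speeds; "tau": joint torques, N m; "tool_pos": TCP position; "orientation": TCP orientation; "force": force on the tool from outside, world axes, zero at the start; "moment": the same for the moment, N m; "opening": finger opening in m.
Only numpy, scipy, OpenCV 4.12 (cv2) and the standard library are available. Lean on these libraries where they do the work, as an engineer would, in place of code of your own. Each camera call takes 0.05 s, during which the arm holds its last target. There are 200 camera calls.

## Working session

There is one attempt and no reset: what is moved stays moved. The work goes in short steps, Python scripts to look and compute and a tool call to move; the robot and the scene stay as the last step left them, time stands still between calls to the robot, and variables do not carry over. Pictures are saved under pics/ and viewed, about 8 in all and at most 12, crops included, and the job is handed in when it is done.

Besides the shell and the picture viewer there is one more tool, called after "Request:" by a JSON object that holds its "fn" and its "kwargs", one argument or row to a line. carry_out: Moves the arm, as the interface text tells. Its arguments: {"type":"object","properties":{"increments":{"type":"array"}},"required":["increments"]}

```bash
mkdir -p pics; ls; cat > h.py <<'E'
import numpy as np, cv2
from plant import ctrl
from scipy.spatial.transform import Rotation as R
def shot(n):
    o=ctrl.get_obs(); s=ctrl.snapshot(n)
    if 'rvec' in s:
        Rm=cv2.Rodrigues(np.array(s['rvec'],float))[0]; t=np.array(s['tvec']).ravel()
    else:
        T=np.eye(4); T[:3,:3]=R.from_euler('xyz',o['orientation'],degrees=True).as_matrix(); T[:3,3]=o['tool_pos']
        M=np.linalg.inv(T@np.array(s['hand_eye'])); Rm,t=M[:3,:3],M[:3,3]
    s['R'],s['t'],s['K']=Rm,t,np.array(s['intrinsics']); return s
def ray(s,uv):
    d=s['R'].T@np.linalg.inv(s['K'])@np.array([*uv,1.]); return -s['R'].T@s['t'],d/np.linalg.norm(d)
def onz(s,uv,z):
    c,d=ray(s,uv); return c+d*(z-c[2])/d[2]
def proj(s,p):
    q=s['K']@(s['R']@np.array(p)+s['t']); return q[:2]/q[2]
def tri(*a):
    A=np.zeros((3,3));b=np.zeros(3)
    for s,uv in a:
        c,d=ray(s,uv);P=np.eye(3)-np.outer(d,d);A+=P;b+=P@c
    return np.linalg.solve(A,b)
E
cat > a.py <<'E'
from h import *
S=[shot(n) for n in ('side','top','wrist')]
o=ctrl.get_obs();print(o['clock'],o['tool_pos'],o['orientation'],o['opening'],ctrl.pinch_z)
for n,s in zip(('side','top','wrist'),S):
    cv2.imwrite(f'pics/a_{n}.png',s['pixels'])
    print(n,'cam',(-s['R'].T@s['t']).round(3))
    for l in ('nest','ceramic_tile','spacer','thin_stop','thick_stop','driver_small','weight_100','side_cutters'):
        for d in ctrl.search_frame(s,l)[:3]:
            print(' ',l,np.round(d['centre'],3),round(d['confidence'],2),proj(s,d['centre']).round())
cv2.imwrite('pics/a_all.png',cv2.resize(np.hstack([S[0]['pixels'],S[2]['pixels']]),(800,300)))
E
python3 a.py
```

```text
pics
0.15 [0.19087978 0.6470689  0.22584036] [-1.79990295e+02 -7.28865403e-02 -1.06435100e+02] 0.08737133875333943 0.0188
side cam [0.187 0.966 0.489]
  nest [0.534 0.146 0.005] 0.96 [247. 210.]
  ceramic_tile [0.531 0.1   0.022] 0.58 [257. 193.]
  spacer [ 0.421 -0.136  0.027] 0.67 [333. 157.]
  spacer [ 0.497 -0.128  0.039] 0.62 [302. 150.]
  spacer [ 0.551 -0.187  0.026] 0.6 [289. 144.]
  thin_stop [0.488 0.054 0.015] 0.54 [283. 190.]
  thick_stop [0.479 0.119 0.018] 0.54 [276. 202.]
  thick_stop [0.484 0.055 0.015] 0.46 [284. 190.]
  driver_small [0.454 0.342 0.008] 0.84 [247. 268.]
  weight_100 [0.636 0.348 0.02 ] 0.67 [151. 244.]
  side_cutters [ 0.65  -0.147  0.011] 0.61 [248. 151.]
  side_cutters [0.488 0.054 0.018] 0.3 [282. 189.]
top cam [0.376 0.065 0.944]
  nest [0.549 0.086 0.012] 0.97 [250. 185.]
  ceramic_tile [0.536 0.088 0.024] 0.93 [249. 190.]
  spacer [ 0.42  -0.141  0.044] 0.66 [358. 246.]
  spacer [0.551 0.082 0.01 ] 0.66 [252. 184.]
  spacer [ 0.653 -0.159  0.009] 0.66 [361. 142.]
  thin_stop [0.489 0.049 0.017] 0.59 [266. 212.]
  thick_stop [0.485 0.108 0.019] 0.59 [239. 213.]
  driver_small [0.451 0.337 0.013] 0.62 [133. 227.]
  driver_small [0.54  0.089 0.023] 0.57 [248. 188.]
  weight_100 [0.63  0.335 0.023] 0.6 [139. 145.]
  side_cutters [ 0.652 -0.16   0.006] 0.86 [361. 143.]
wrist cam [0.259 0.628 0.384]
```

```bash
python3 - <<'E'
import cv2,numpy as np
a=cv2.imread('pics/a_top.png');b=cv2.imread('pics/a_side.png')
A=cv2.resize(a[80:300,100:420],(800,550))
cv2.imwrite('pics/v1.png',A)
cv2.imwrite('pics/v2.png',cv2.resize(b[110:310,120:390],(800,593)))
E
```

```text
(no output)
```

View pics/v1.png

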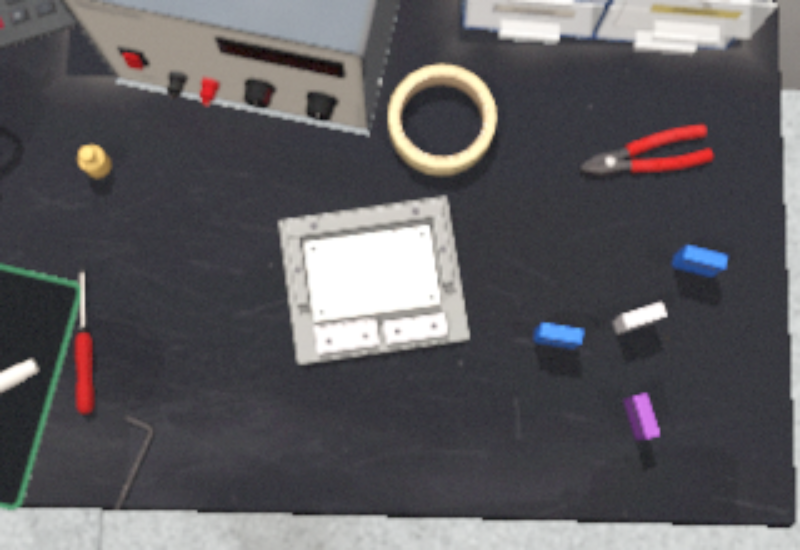

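View pics/v2.png

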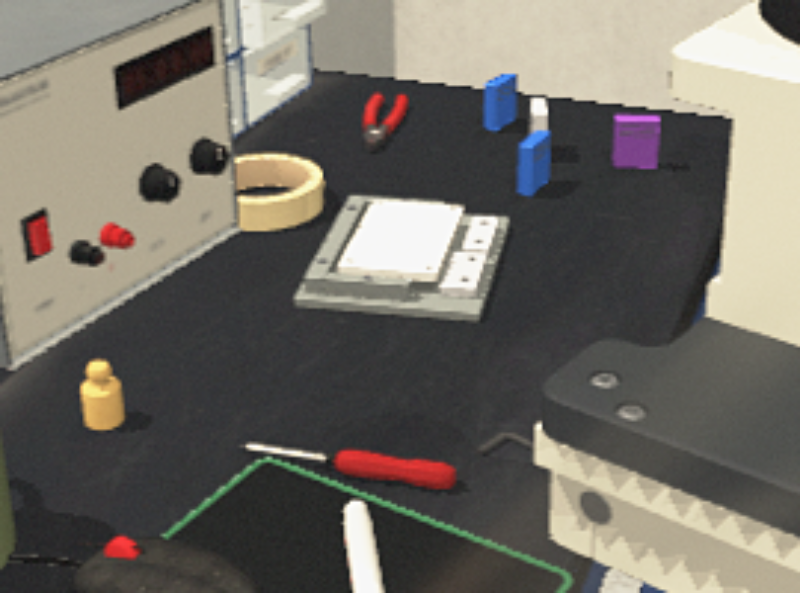

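The views show the nest with its far edge at about (363,208) in the first crop, yaw about +8°. The two stops are at (347,337) on the left and (416,327) on the right. Spacer-shaped pieces in the first crop:
- blue at (558,335)
- blue at (702,260)
- purple at (642,415)
- pale steel at (640,318): this is the spacer, the only one that is neither blue nor purple

I'll check it with an enlarged wrist crop. Next I move over the nest for a close look.

Request:
{"fn": "carry_out", "kwargs": {
  "increments": [
    [0, 0, 24, 259, -557, 0, 0],
    [0, 0, 24, 259, -557, 0, 0],
    [0, 0, 24, 259, -557, 0, 0],
    [0, 0, 24, 259, -557, 0, 0],
    [0, 0, 24, 259, -557, 0, 0],
    [0, 0, 24, 259, -557, 0, 0],
    [0, 0, 24, 259, -557, 0, 0],
    [0, 0, 24, 259, -557, 0, 0],
    [0, 0, 24, 259, -557, 0, 0],
    [0, 0, 24, 259, -557, 0, 0],
    [0, 0, 24, 259, -557, 0, 0],
    [0, 0, 24, 259, -557, 0, 0],
    [0, 0, 24, 259, -557, 0, 0],
    [0, 0, 24, 259, -557, 0, 0]
  ]
}}

```text
clock: 3.1
tool_pos: [0.4497, 0.0914, 0.2267]
orientation: [-180.0, 0.0, -82.3]
force: [-0.1, -0.3, -0.8]
opening: 0.0871
```

```bash
python3 - <<'E'
from h import *
import pickle
s=shot('wrist'); cv2.imwrite('pics/b_w.png',s['pixels']); pickle.dump({k:s[k] for k in('R','t','K','pixels')},open('b.pkl','wb'))
print(ctrl.get_obs()['clock'],(-s['R'].T@s['t']).round(3))
for l in ('nest','ceramic_tile','thin_stop','thick_stop','spacer'):
    for d in ctrl.search_frame(s,l)[:3]:
        print(' ',l,np.round(d['centre'],3),round(d['confidence'],2),proj(s,d['centre']).round())
E
```

```text
3.15 [0.52  0.101 0.385]
  nest [0.566 0.091 0.003] 0.92 [264.  61.]
  ceramic_tile [0.54  0.091 0.024] 0.6 [262.  84.]
  thin_stop [0.491 0.052 0.015] 0.64 [289. 135.]
  thick_stop [0.486 0.112 0.019] 0.75 [236. 132.]
  spacer [ 0.555 -0.176  0.013] 0.77 [499. 104.]
  spacer [ 0.486 -0.064  0.043] 0.76 [398. 156.]
  spacer [ 0.504 -0.132  0.038] 0.71 [461. 147.]
```

View pics/b_w.png

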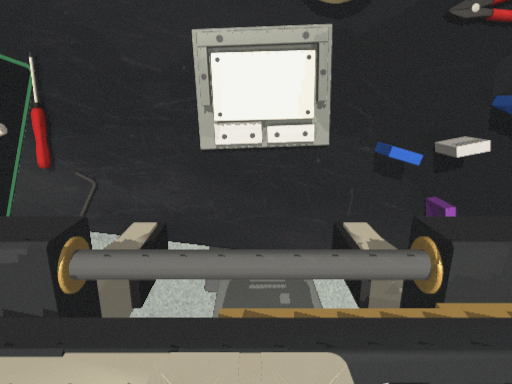

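The wrist picture shows the nest with its plate corners at about (193,30), (332,25), (330,147) and (201,149). The tile is at (263,86). The left stop (238,132) is deeper than the right one (291,133), so the thin stop and wide gap are on the right (−y). The pale spacer is at (463,147), between the blue pieces (399,153) and (503,103) and the purple piece (440,207).

```bash
cat > m.py <<'E'
from h import *
def rect(s,l,z,k=0):
    L=ctrl.outline_of(s,l)
    for d in L[:3]:
        m=d['pixels'].astype(np.uint8); c=max(cv2.findContours(m,0,cv2.CHAIN_APPROX_NONE)[0],key=len)[:,0]
        P=np.array([onz(s,p,z)[:2] for p in c])*1000
        r=cv2.minAreaRect(P.astype(np.float32))
        print(l,round(d['confidence'],2),np.round(r[0],1),np.round(r[1],1),round(r[2],1))
if __name__=='__main__':
    for n in('wrist','top'):
        s=shot(n); print(n)
        for l,z in(('nest',.008),('ceramic_tile',.025),('thin_stop',.016),('thick_stop',.016)): rect(s,l,z)
    # bright-region tile/stops in the wrist picture
    s=shot('wrist'); g=cv2.cvtColor(s['pixels'],cv2.COLOR_BGR2GRAY)
    cs=cv2.findContours((g>215).astype(np.uint8),0,cv2.CHAIN_APPROX_NONE)[0]
    for c in cs:
        if cv2.contourArea(c)>400:
            uv=c[:,0].mean(0); z=.025 if uv[1]<115 else .016
            P=np.array([onz(s,p,z)[:2] for p in c[:,0]])*1000; r=cv2.minAreaRect(P.astype(np.float32)); print(uv.round(),z,[np.round(x,1) for x in r])
E
python3 m.py
```

```text
wrist
nest 0.6 [536.2  88.9] [131.1 153.4] 10.1
ceramic_tile 0.84 [538.9  89.2] [ 69.7 109.4] 9.2
thin_stop 0.85 [492.7  50. ] [20.3 54.9] 8.3
thick_stop 0.98 [485.6 110.2] [24.6 53.3] 9.7
top
[290. 133.] 0.016 [array([492.5,  50.9]), array([18. , 52.3]), np.float64(10.4)]
[236. 133.] 0.016 [array([484.6, 110. ]), array([21.9, 53. ]), np.float64(8.9)]
[262.  84.] 0.025 [array([538.8,  89.3]), array([ 69.2, 108.9]), np.float64(9.2)]
```

Request:
{"fn": "carry_out", "kwargs": {
  "increments": [
    [0, 0, 1.8, 37, -10, -60, 0.43],
    [0, 0, 1.8, 37, -10, -120, 0.43],
    [0, 0, 1.8, 37, -10, -177, 0.43],
    [0, 0, 1.8, 37, -10, -177, 0.43],
    [0, 0, 1.8, 37, -10, -177, 0.43],
    [0, 0, 1.8, 37, -10, -177, 0.43]
  ]
}}

```text
clock: 4.7
tool_pos: [0.4887, 0.0815, 0.0523]
orientation: [-179.7, 0.1, -80.6]
force: [-0.9, 1.0, -0.2]
opening: 0.0497
```

```bash
python3 - <<'E'
from h import *
o=ctrl.get_obs();print(o['clock'],o['tool_pos'],o['orientation'],o['force'],o['opening'])
E
```

```text
4.7 [0.48874382 0.08146182 0.052318  ] [-1.79732266e+02  8.97705237e-02 -8.05988355e+01] [-0.93524672  0.97626219 -0.17008505] 0.04973610693405036
```

Request:
{"fn": "carry_out", "kwargs": {
  "increments": [
    [0, 0, 0, -1, 0, -25, 0.43],
    [0, 0, 0, -1, 0, -30, 0.43],
    [0, 0, 0, -1, 0, -30, 0.43],
    [0, 0, 0, -1, 0, -30, 0.43],
    [0, 0, 0, -1, 0, -30, 0.43]
  ]
}}

```text
clock: 5.32
tool_pos: [0.4864, 0.0807, 0.0203]
orientation: [-179.9, 0.0, -80.6]
force: [0.0, 0.6, -0.1]
opening: 0.0498
```

```bash
python3 - <<'E'
from h import *
for i in range(2):
    s=shot('side');o=ctrl.get_obs();print(o['clock'],o['tool_pos'],o['orientation'],o['force'],o['opening'])
cv2.imwrite('pics/c.png',cv2.resize(s['pixels'][150:260,190:350],(800,550),interpolation=cv2.INTER_CUBIC))
E
```

```text
5.375 [0.48625425 0.08055922 0.0200685 ] [-1.79954345e+02  1.57601234e-02 -8.06292627e+01] [ 0.88086682 -0.45725129 -0.4183765 ] 0.04998754552633329
5.425 [0.48618106 0.0805225  0.01995494] [-1.79964538e+02  1.29089128e-02 -8.06297134e+01] [-0.74558831  0.49195211 -0.34015391] 0.04986564380096905
```

View pics/c.png

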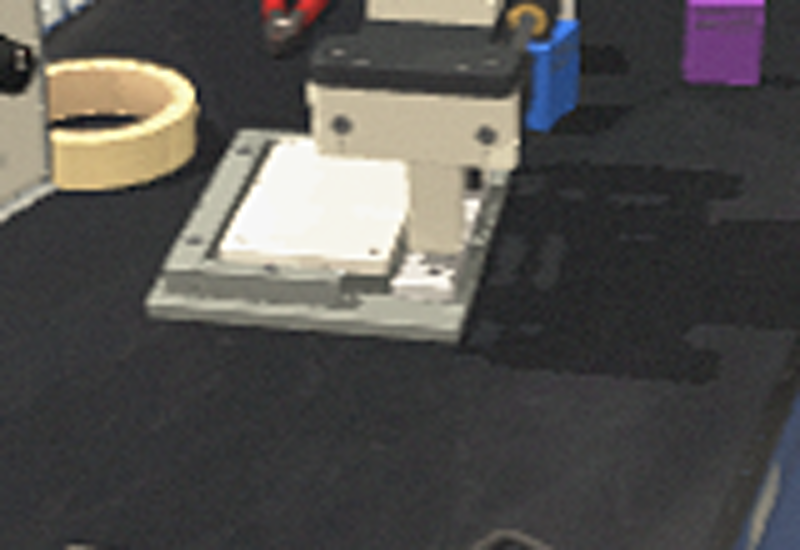

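The side view shows the fingertips on the near side of the tile, above the stops, at about (435,250). Now I push towards the fence.

Request:
{"fn": "carry_out", "kwargs": {
  "increments": [
    [0, 0, 0, 3, 0.5, 0, 0.43],
    [0, 0, 0, 6, 1, 0, 0.43],
    [0, 0, 0, 8, 1.3, 0, 0.43],
    [0, 0, 0, 10, 1.7, 0, 0.43],
    [0, 0, 0, 12, 2, 0, 0.43],
    [0, 0, 0, 12, 2, 0, 0.43],
    [0, 0, 0, 12, 2, 0, 0.43]
  ]
}}

```text
clock: 6.3
tool_pos: [0.4981, 0.0825, 0.0196]
orientation: [-180.0, 0.0, -80.6]
force: [-0.0, 0.4, -0.2]
opening: 0.0499
```

Request:
{"fn": "carry_out", "kwargs": {
  "increments": [
    [0, 0, 0, 1, 0.2, 0, 0.43],
    [0, 0, 0, 2, 0.3, 0, 0.43],
    [0, 0, 0, 2, 0.3, 0, 0.43],
    [0, 0, 0, 2, 0.3, 0, 0.43]
  ]
}}

```text
clock: 6.8
tool_pos: [0.4996, 0.0825, 0.0195]
orientation: [180.0, -0.0, -80.6]
force: [-1.6, -0.4, 0.9]
opening: 0.0498
```

Request:
{"fn": "carry_out", "kwargs": {
  "increments": [
    [0, 0, 0, 1, 0.2, 0, 0.43],
    [0, 0, 0, 2, 0.3, 0, 0.43],
    [0, 0, 0, 2, 0.3, 0, 0.43],
    [0, 0, 0, 2, 0.3, 0, 0.43]
  ]
}}

```text
clock: 7.3
tool_pos: [0.5, 0.0822, 0.019]
orientation: [179.8, -0.0, -80.6]
force: [-8.0, 0.3, 4.2]
opening: 0.0499
```

Request:
{"fn": "carry_out", "kwargs": {
  "increments": [
    [0, 0, 0, 1, 0.2, 0, 0.43],
    [0, 0, 0, 2, 0.3, 0, 0.43],
    [0, 0, 0, 2, 0.3, 0, 0.43],
    [0, 0, 0, 2, 0.3, 0, 0.43]
  ]
}}

```text
clock: 7.8
tool_pos: [0.5001, 0.0821, 0.0184]
orientation: [179.6, -0.1, -80.7]
force: [-13.3, 3.3, 3.7]
opening: 0.0499
```

Contact: resistance rises sharply at TCP x = 0.500, and the travel fits the expected 5–8 mm push. I back off and look.

Request:
{"fn": "carry_out", "kwargs": {
  "increments": [
    [0, 0, 0, -6, -1, 0, 0.43],
    [0, 0, 0, -15, -2.4, 0, 0.43],
    [0, 0, 0, -20, -3.3, 0, 0.43],
    [0, 0, 0, -30, -5, 60, 0.43],
    [0, 0, 0, -40, -10, 120, 0.4],
    [0, 0, 0, -50, -50, 160, 0.4],
    [0, 0, 0, -55, -80, 180, 0.4],
    [0, 0, 0, -55, -80, 180, 0.4],
    [0, 0, 0, -55, -80, 180, 0.4],
    [0, 0, 0, -55, -80, 180, 0.4]
  ]
}}

```text
clock: 9.05
tool_pos: [0.4487, 0.0037, 0.1987]
orientation: [179.9, -0.0, -80.6]
force: [-0.3, 0.4, -0.0]
opening: 0.0525
```

```bash
cat > n.py <<'E'
from m import *
s=shot('wrist'); cv2.imwrite('pics/d.png',s['pixels']); o=ctrl.get_obs(); print(o['clock'],o['tool_pos'])
for l,z in(('nest',.008),('ceramic_tile',.025),('thin_stop',.016),('thick_stop',.016)): rect(s,l,z)
for d in ctrl.search_frame(s,'spacer'): print(np.round(d['centre'],3),round(d['confidence'],2),proj(s,d['centre']).round())
E
python3 n.py
```

```text
9.1 [0.44875167 0.00371953 0.19872455]
nest 0.57 [536.  88.] [130.1 151.7] 10.0
nest 0.41 [ 504.4 -150.2] [20.5 55.7] 19.1
nest 0.23 [491.9  51.2] [18.8 54.8] 9.4
ceramic_tile 0.75 [492.6  49.8] [18.9 53.1] 9.4
thin_stop 0.8 [493.   50.4] [19.4 55.4] 9.4
thick_stop 0.96 [485.5 108.7] [25.3 56.1] 11.0
[ 0.488 -0.068  0.042] 0.97 [328. 148.]
[ 0.505 -0.135  0.043] 0.87 [399. 143.]
[ 0.548 -0.188  0.037] 0.82 [462. 106.]
[ 0.435 -0.135  0.031] 0.82 [376. 206.]
[0.486 0.109 0.014] 0.46 [156. 118.]
```

View pics/d.png

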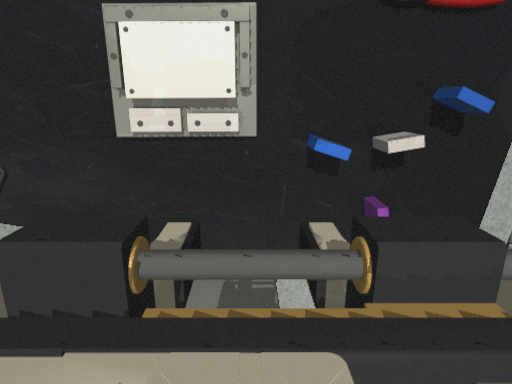

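The wrist picture shows the tile at (180,60) now back against the fence, with a dark gap in front of the right stop (213,122). The spacer candidates are blue (329,147), pale (399,142), blue (463,100) and purple (376,206). The pale one is meant. I check the joint range and the rough position.

```bash
python3 - <<'E'
from m import *
import pickle
o=ctrl.get_obs();print(np.round(o['joint_pos'],1))
s=shot('wrist'); b=pickle.load(open('b.pkl','rb'))
def q(s,lo,hi,z,thr=215):
    g=cv2.cvtColor(s['pixels'],cv2.COLOR_BGR2GRAY)
    for c in cv2.findContours((g>thr).astype(np.uint8),0,cv2.CHAIN_APPROX_NONE)[0]:
        uv=c[:,0].mean(0)
        if cv2.contourArea(c)>150 and lo[0]<uv[0]<hi[0] and lo[1]<uv[1]<hi[1]:
            P=np.array([onz(s,p,z)[:2] for p in c[:,0]])*1000; r=cv2.minAreaRect(P.astype(np.float32))
            print(uv.round(1),[np.round(x,1) for x in r])
print('tile');q(s,(120,30),(240,90),.025);print('stops');q(s,(120,105),(240,135),.016)
for t in(170,200): print('spacer',t);q(s,(370,130),(430,160),.044,t);q(b,(430,130),(500,165),.044,t)
cv2.imwrite('pics/e.png',cv2.resize(s['pixels'][80:230,300:500],(800,600),interpolation=cv2.INTER_CUBIC))
E
```

```text
[ 25.7  -0.  -28.8  -0.  -61.3  73.7]
tile
[178.1  58.9] [array([546.1,  90. ]), array([ 68.7, 108.6]), np.float64(9.7)]
stops
spacer 170
[405.5 143.8] [array([ 505.1, -141.1]), array([11.1, 34.4]), np.float64(19.5)]
[473.  148.1] [array([ 504.9, -140.9]), array([11.7, 33.8]), np.float64(19.3)]
spacer 200
[405.5 143.7] [array([ 504.7, -141.4]), array([10. , 33.9]), np.float64(19.0)]
[473.  148.2] [array([ 505. , -140.9]), array([11. , 33.8]), np.float64(19.4)]
```

View pics/e.png

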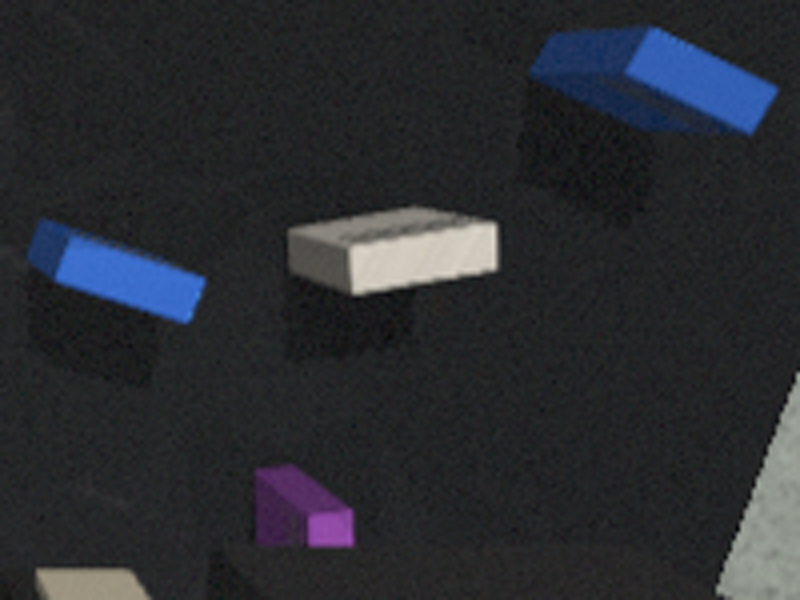

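The enlarged crop confirms a single pale steel block at (390,250) between the blue and purple ones. Two views agree on its top at (505, −141), z 44, yaw 19.3°. Going to grasp it.

Request:
{"fn": "carry_out", "kwargs": {
  "increments": [
    [0, 0, -80, 55, -145, -90, 0.58],
    [0, 0, -80, 55, -145, -90, 0.58],
    [0, 0, -80, 55, -145, -90, 0.58],
    [0, 0, -80, 55, -145, -90, 0.58],
    [0, 0, -80, 55, -145, -90, 0.58],
    [0, 0, -80, 55, -145, -90, 0.58],
    [0, 0, -80, 55, -145, -90, 0.58],
    [0, 0, -80, 55, -145, -90, 0.58],
    [0, 0, -80, 55, -145, -90, 0.58],
    [0, 0, -80, 55, -145, -90, 0.58],
    [0, 0, -80, 55, -145, -90, 0.58]
  ]
}}

```text
clock: 10.78
tool_pos: [0.504, -0.1417, 0.1096]
orientation: [-180.0, 0.0, -160.6]
force: [0.4, 0.7, -0.4]
opening: 0.0367
```

```bash
cat > w.py <<'E'
from h import *
import sys
s=shot('wrist'); o=ctrl.get_obs(); print(o['clock'],o['tool_pos'],o['orientation'],o['opening'],o['force'])
cv2.imwrite(f'pics/{sys.argv[1]}.png',s['pixels'])
for z in(.0,.044): print(z,proj(s,[*o['tool_pos'][:2],z]).round(1))
g=cv2.cvtColor(s['pixels'],cv2.COLOR_BGR2GRAY)
for t in(170,200):
  for c in cv2.findContours((g>t).astype(np.uint8),0,cv2.CHAIN_APPROX_NONE)[0]:
    if 300<cv2.contourArea(c)<4000:
        for z in (.044,):
            P=np.array([onz(s,p,z)[:2] for p in c[:,0]])*1000; r=cv2.minAreaRect(P.astype(np.float32)); print(t,c[:,0].mean(0).round(),[np.round(x,1) for x in r])
E
python3 w.py f
```

```text
10.825 [ 0.50397096 -0.14167864  0.10954948] [-1.79999793e+02 -9.86479338e-05 -1.60581186e+02] 0.037189276908085336 [ 0.13097214 -0.63121513 -0.38372638]
0.0 [250.7 186.5]
0.044 [250.9 201.8]
170 [ 81. 370.] [array([598.8,  49.9]), array([127.8,  30.2]), np.float64(19.4)]
170 [250. 200.] [array([ 504.8, -142.1]), array([11.6, 34.5]), np.float64(19.1)]
200 [250. 201.] [array([ 505.2, -142. ]), array([11.1, 34.4]), np.float64(19.8)]
```

View pics/f.png

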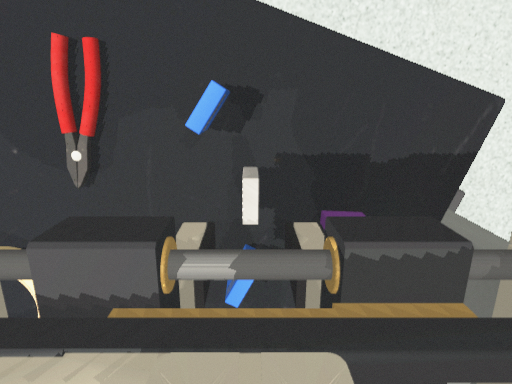

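The picture shows the spacer at (250,195), centred and square under the open fingers. Descend, grip and lift.

Request:
{"fn": "carry_out", "kwargs": {
  "increments": [
    [0, 0, 0, 0, 0, -50, 0.58],
    [0, 0, 0, 0, 0, -80, 0.58],
    [0, 0, 0, 0, 0, -89, 0.58],
    [0, 0, 0, 0, 0, -89, 0.58],
    [0, 0, 0, 0, 0, -89, 0.58],
    [0, 0, 0, 0, 0, -89, 0.58],
    [0, 0, 0, 0, 0, -89, 1],
    [0, 0, 0, 0, 0, -89, 1],
    [0, 0, 0, 0, 0, -89, 1],
    [0, 0, 0, 0, 0, -89, 1]
  ]
}}

```text
clock: 12.08
tool_pos: [0.504, -0.1417, 0.0207]
orientation: [-180.0, 0.0, -160.6]
force: [0.0, 0.2, 2.6]
opening: 0.0117
```

```bash
python3 - <<'E'
from h import *
o=ctrl.get_obs();print(o['clock'],o['tool_pos'],o['opening'],o['force'])
E
```

```text
12.075 [ 0.50401065 -0.14170343  0.02065385] 0.011660864181221062 [0.01555988 0.22387176 2.63971927]
```

Request:
{"fn": "carry_out", "kwargs": {
  "increments": [
    [0, 0, 0, 0, 0, 40, 1],
    [0, 0, 0, 0, 0, 80, 1],
    [0, 0, -9.9, 3, 50, 80, 1],
    [0, 0, -9.9, 3, 100, 80, 1],
    [0, 0, -9.9, 3, 150, 80, 1],
    [0, 0, -9.9, 3, 195, 80, 1],
    [0, 0, -9.9, 3, 195, 60, 1],
    [0, 0, -9.9, 3, 195, 40, 1],
    [0, 0, -9.9, 3, 195, 40, 1],
    [0, 0, -9.9, 3, 195, 40, 1],
    [0, 0, -9.9, 3, 195, 40, 1]
  ]
}}

```text
clock: 13.45
tool_pos: [0.5075, 0.0533, 0.0614]
orientation: [180.0, 0.1, -170.5]
force: [0.2, 0.3, -0.5]
opening: 0.0118
```

```bash
python3 - <<'E'
from h import *
o=ctrl.get_obs();print(o['clock'],o['tool_pos'],o['orientation'],o['opening'],o['force'])
s=shot('wrist'); t=shot('side')
a=cv2.resize(s['pixels'],(400,300)); 
p=proj(t,[.507,.053,.03]).astype(int); print(p)
b=t['pixels'][p[1]-50:p[1]+40,p[0]-70:p[0]+50]
b=cv2.resize(b,(800,600),interpolation=cv2.INTER_CUBIC)
cv2.imwrite('pics/g.png',b); cv2.imwrite('pics/g2.png',s['pixels'])
E
```

```text
13.45 [0.50750703 0.05334558 0.06138077] [ 1.79981579e+02  7.51398118e-02 -1.70548236e+02] 0.011775497193783676 [ 0.21486615  0.288357   -0.4751017 ]
[274 182]
```

View pics/g2.png

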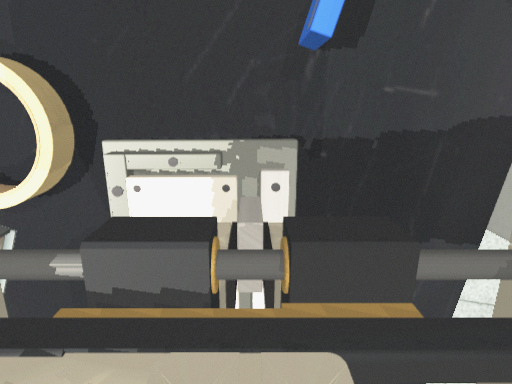

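The picture shows the tile edge at column ~237, the thin stop's inner edge at ~261, and the held spacer's lower end at columns ~238–262, row ~200. I measure all three in the same frame.

```bash
python3 - <<'E'
from h import *
s=shot('wrist');o=ctrl.get_obs();tp=np.array(o['tool_pos']);print(tp)
g=cv2.GaussianBlur(cv2.cvtColor(s['pixels'],cv2.COLOR_BGR2GRAY),(1,3),0).astype(int)
for r in(178,184,190,196,199,202,206,212,220): print(r,g[r,230:268])
u=np.array([np.cos(np.radians(9.5)),np.sin(np.radians(9.5))])
f=lambda uv,z:(((onz(s,uv,z)[:2]-tp[:2])@u)*1000).round(2)
for c in range(234,266,3): print(c,'tile z25',f((c,188),.025),'stop z16',f((c,188),.016),'spacer z41',f((c,200),.041))
for y in(-18,):
  for x in(-6,6):
    v=np.array([-u[1],u[0]]);P=tp[:2]+(u*x+v*y)/1000
    print(x,[proj(s,[*P,z]).round(1) for z in(.041,.0435,.085)])
E
```

```text
[0.50725934 0.05330437 0.06112885]
178 [227 226 226 227 227 219 175 141 135 137 136 139 141 140 141 137 136 138
 159 163 163 163 153 154 152 153 154 126 122 124 167 230 236 237 236 236
 237 237]
184 [232 232 232 232 233 227 200 147 136 135 136 161 164 164 165 163 163 164
 164 165 166 165 166 165 165 165 162 139 133 125 187 231 237 236 237 237
 238 238]
190 [230 231 233 232 232 227 210 153 136 134 134 160 164 162 163 163 166 165
 163 165 165 163 163 165 165 165 142 125 122 124 190 231 237 236 236 237
 238 238]
196 [232 232 232 232 232 228 214 158 134 134 134 144 145 145 159 161 160 160
 160 160 161 161 160 161 160 160 142 140 138 133 188 233 237 237 237 238
 238 238]
199 [232 232 232 232 232 227 214 158 136 132 146 156 158 157 155 157 156 155
 154 154 154 153 152 153 152 152 151 153 154 155 161 232 236 236 237 237
 238 239]
202 [232 230 225 228 230 216 198 154 134 137 149 154 155 157 157 157 157 156
 154 154 152 153 153 152 151 151 152 150 152 153 154 229 236 236 238 238
 238 239]
206 [232 219 216 215 215 214 200 144 123 144 154 155 157 157 160 158 157 156
 155 154 152 153 153 152 153
[... 360 characters left out ...]
 230
 230 231]
234 tile z25 10.77 stop z16 11.24 spacer z41 10.02
237 tile z25 8.88 stop z16 9.27 spacer z41 8.28
240 tile z25 7.0 stop z16 7.3 spacer z41 6.53
243 tile z25 5.12 stop z16 5.33 spacer z41 4.79
246 tile z25 3.23 stop z16 3.36 spacer z41 3.04
249 tile z25 1.35 stop z16 1.39 spacer z41 1.3
252 tile z25 -0.53 stop z16 -0.58 spacer z41 -0.45
255 tile z25 -2.42 stop z16 -2.55 spacer z41 -2.2
258 tile z25 -4.3 stop z16 -4.52 spacer z41 -3.94
261 tile z25 -6.18 stop z16 -6.49 spacer z41 -5.69
264 tile z25 -8.07 stop z16 -8.46 spacer z41 -7.43
-6 [array([261.6, 195.4]), array([261.7, 196.7]), array([265. , 223.2])]
6 [array([240.9, 195.4]), array([240.8, 196.7]), array([238.1, 223.2])]
```

Gap measured at 14.8 mm, which confirms this is the wide gap. Its centre lies within 1 mm of the spacer, so I shift +0.6 mm and descend in stages, watching the force.

Request:
{"fn": "carry_out", "kwargs": {
  "increments": [
    [0, 0, 0, 0.6, 0, 0, 1],
    [0, 0, 0, 0.6, 0, -8, 1],
    [0, 0, 0, 0.6, 0, -16, 1],
    [0, 0, 0, 0.6, 0, -20, 1],
    [0, 0, 0, 0.6, 0, -23, 1],
    [0, 0, 0, 0.6, 0, -25, 1],
    [0, 0, 0, 0.6, 0, -25, 1],
    [0, 0, 0, 0.6, 0, -25, 1]
  ]
}}

```text
clock: 14.6
tool_pos: [0.5077, 0.0534, 0.0357]
orientation: [180.0, 0.0, -170.5]
force: [1.4, 0.2, -1.9]
opening: 0.0116
```

Request:
{"fn": "carry_out", "kwargs": {
  "increments": [
    [0, 0, 0, 0, 0, -2, 1],
    [0, 0, 0, 0, 0, -4, 1],
    [0, 0, 0, 0, 0, -5, 1],
    [0, 0, 0, 0, 0, -5, 1],
    [0, 0, 0, 0, 0, -5, 1]
  ]
}}

```text
clock: 15.22
tool_pos: [0.5076, 0.0533, 0.0306]
orientation: [-180.0, -0.0, -170.5]
force: [-0.3, -0.2, -1.2]
opening: 0.0116
```

Request:
{"fn": "carry_out", "kwargs": {
  "increments": [
    [0, 0, 0, 0, 0, -1, 1],
    [0, 0, 0, 0, 0, -2, 1],
    [0, 0, 0, 0, 0, -2, 1],
    [0, 0, 0, 0, 0, -2, 1]
  ]
}}

```text
clock: 15.72
tool_pos: [0.5076, 0.0533, 0.0286]
orientation: [180.0, 0.0, -170.5]
force: [-0.4, 0.6, 2.3]
opening: 0.0116
```

Request:
{"fn": "carry_out", "kwargs": {
  "increments": [
    [0, 0, 0, 0, 0, -0.5, 1],
    [0, 0, 0, 0, 0, -1, 1],
    [0, 0, 0, 0, 0, -1, 1],
    [0, 0, 0, 0, 0, -1, 1]
  ]
}}

```text
clock: 16.23
tool_pos: [0.5077, 0.0533, 0.0286]
orientation: [-180.0, 0.0, -170.5]
force: [-4.7, -1.2, 13.1]
opening: 0.0117
```

On the floor: the force rose at TCP z 28.6 mm, which puts the underside at 8 mm. Relax, release and rise.

Request:
{"fn": "carry_out", "kwargs": {
  "increments": [
    [0, 0, 0, 0, 0, 1, 1],
    [0, 0, 0, 0, 0, 1, 1],
    [0, 0, 0, 0, 0, 1, 0.7],
    [0, 0, 0, 0, 0, 1, 0.7],
    [0, 0, 0, 0, 0, 1, 0.6],
    [0, 0, 0, 0, 0, 1, 0.6],
    [0, 0, 0, 0, 0, 10, 0.6],
    [0, 0, 0, 0, 0, 30, 0.6],
    [0, 0, 0, 0, 0, 70, 0.6],
    [0, 0, 0, -20, 40, 130, 0.6],
    [0, 0, 40, -30, 70, 150, 1],
    [0, 0, 40, -30, 70, 150, 1],
    [0, 0, 40, -30, 70, 150, 1],
    [0, 0, 40, -30, 70, 150, 1],
    [0, 0, 40, -30, 70, 150, 1],
    [0, 0, 40, -30, 70, 150, 1]
  ]
}}

```text
clock: 18.23
tool_pos: [0.4776, 0.1233, 0.1779]
orientation: [-180.0, 0.0, -130.7]
force: [0.4, -0.1, -0.4]
opening: 0.0004
```

```bash
python3 - <<'E'
from m import *
o=ctrl.get_obs();print(o['clock'],o['tool_pos'],o['orientation'],o['opening'],o['force'])
s=shot('wrist'); t=shot('side')
p=proj(t,[.507,.07,.02]).astype(int)
c=cv2.resize(t['pixels'][p[1]-45:p[1]+55,p[0]-90:p[0]+50],(420,300),interpolation=cv2.INTER_CUBIC)
q=proj(s,[.52,.06,.02]).astype(int); x0=max(0,min(512-150,q[0]-75));y0=max(0,min(384-150,q[1]-75))
d=cv2.resize(s['pixels'][y0:y0+150,x0:x0+150],(300,300),interpolation=cv2.INTER_CUBIC); print(x0,y0)
cv2.imwrite('pics/h.png',np.hstack([c,d]))
rect(s,'ceramic_tile',.025);rect(s,'spacer',.052);rect(s,'thin_stop',.016)
print([np.round(x['centre'],3) for x in ctrl.search_frame(s,'spacer')[:4]])
E
```

```text
18.225 [0.47755213 0.12326713 0.17785794] [-1.79995172e+02  1.75899140e-02 -1.30706749e+02] 0.0004404390801736026 [ 0.39627034 -0.10279377 -0.38697141]
196 24
ceramic_tile 0.87 [546.4  89.5] [ 70.7 110.1] 9.6
spacer 0.81 [ 439. -108.] [22.2 29.1] 61.3
spacer 0.65 [491.3 -60.2] [50.6 13.3] 81.7
spacer 0.6 [510.1  53.8] [14.5 35.9] 9.4
thin_stop 0.68 [492.7  49.9] [19.6 54.4] 10.0
[array([0.511, 0.052, 0.053]), array([ 0.487, -0.066,  0.042])]
```

View pics/h.png

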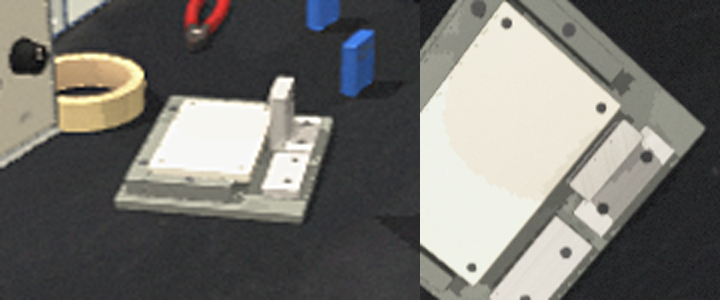

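The picture shows the spacer standing upright in the gap before the right stop (left panel (283,110), right panel (605,160)), and the tile still back against the fence (centre 546.4, 89.5). Now I go above the tile centre with the fingers shut.

Request:
{"fn": "carry_out", "kwargs": {
  "increments": [
    [0, 0, 50, 66, -34, 0, 1],
    [0, 0, 50, 66, -34, 0, 1],
    [0, 0, 50, 66, -34, 0, 1],
    [0, 0, 50, 66, -34, 0, 1],
    [0, 0, 50, 66, -34, 0, 1],
    [0, 0, 50, 66, -34, -50, 1],
    [0, 0, 50, 66, -34, -100, 1],
    [0, 0, 50, 66, -34, -140, 1],
    [0, 0, 50, 66, -34, -146, 1],
    [0, 0, 50, 66, -34, -146, 1],
    [0, 0, 50, 66, -34, -146, 1],
    [0, 0, 50, 66, -34, -146, 1]
  ]
}}

```text
clock: 20.02
tool_pos: [0.5445, 0.0897, 0.0331]
orientation: [-179.9, 0.0, -80.5]
force: [0.2, 0.3, 0.0]
opening: 0.0004
```

Request:
{"fn": "carry_out", "kwargs": {
  "increments": [
    [0, 0, 0, 0, 0, -4, 1],
    [0, 0, 0, 0, 0, -7, 1],
    [0, 0, 0, 0, 0, -9, 1],
    [0, 0, 0, 0, 0, -9, 1],
    [0, 0, 0, 0, 0, -9, 1]
  ]
}}

```text
clock: 20.65
tool_pos: [0.5436, 0.0894, 0.0228]
orientation: [-180.0, -0.0, -80.5]
force: [-1.3, 0.5, 4.8]
opening: 0.0003
```

Request:
{"fn": "carry_out", "kwargs": {
  "increments": [
    [0, 0, 0, 0, 0, -1, 1],
    [0, 0, 0, 0, 0, -2, 1],
    [0, 0, 0, 0, 0, -2, 1],
    [0, 0, 0, 0, 0, -2, 1],
    [0, 0, 0, 0, 0, -2, 1]
  ]
}}

```text
clock: 21.28
tool_pos: [0.5437, 0.0894, 0.0213]
orientation: [-180.0, -0.0, -80.5]
force: [-2.6, 1.0, 9.7]
opening: 0.0007
```

Request:
{"fn": "carry_out", "kwargs": {
  "increments": [
    [0, 0, 0, 0, 0, -0.5, 1],
    [0, 0, 0, 0, 0, -1, 1],
    [0, 0, 0, 0, 0, -1, 1],
    [0, 0, 0, 0, 0, -1, 1],
    [0, 0, 0, 0, 0, -1, 1]
  ]
}}

```text
clock: 21.9
tool_pos: [0.5438, 0.0894, 0.0212]
orientation: [-180.0, -0.0, -80.5]
force: [-7.1, 0.6, 20.1]
opening: 0.0007
```

Hard stop: z stalls at 21.2 mm while the force climbs to 20 N. A last look.

```bash
python3 - <<'E'
from m import *
t=shot('side'); s=shot('wrist')
p=proj(t,[.52,.07,.02]).astype(int)
cv2.imwrite('pics/i.png',cv2.resize(t['pixels'][p[1]-60:p[1]+60,p[0]-80:p[0]+80],(800,600),interpolation=cv2.INTER_CUBIC))
for i in range(3): ctrl.snapshot('side')
o=ctrl.get_obs();print(o['clock'],o['tool_pos'],o['force'])
print([(np.round(x['centre'],3),round(x['confidence'],2)) for x in ctrl.search_frame(t,'spacer')[:5]])
E
```

```text
22.15 [0.54375416 0.08937345 0.02115149] [-6.22076973  0.12749297 19.2975326 ]Traceback (most recent call last):
  File "<stdin>", line 7, in <module>
ValueError: only the last four pictures can be asked about
```

View pics/i.png

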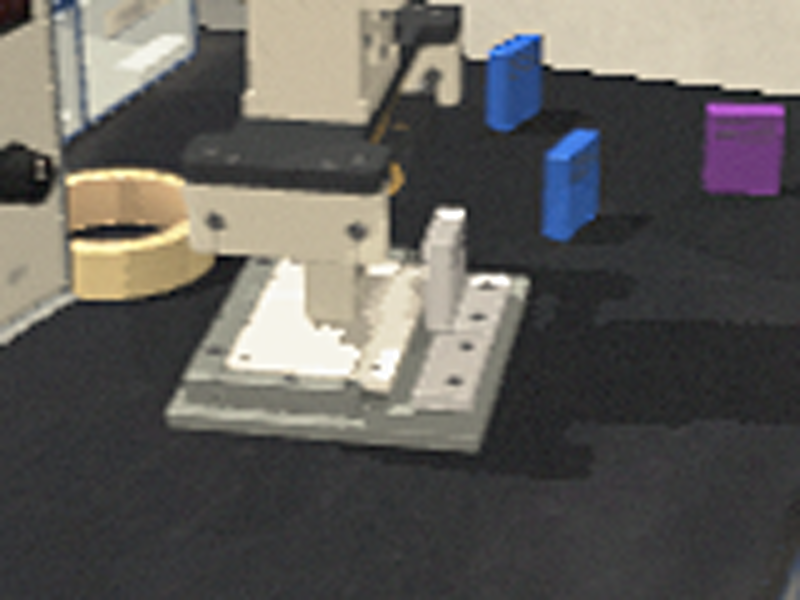

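The picture shows the fingers pressing the tile at (335,310), with the tile level with the cheeks. The spacer stands upright in the gap at (445,270), clear of the gripper, and the bystanders in view have not moved. The job is done, so I hand it in.

```bash
python3 -c "
from plant import ctrl
print(ctrl.close_job())"
```

```text
the job is handed in; nothing more can be done
None
```

The job is done and handed in at about 22 s, with the fingers still holding the tile pressed down.

- **Tile to the fence:** I pushed it back until the resistance rose to about 13 N. The later picture put its centre in the same place.
- **Spacer:** I picked up the pale steel one, leaving the two blue and one purple look-alikes alone. It stands in the gap at the thin stop (the right-hand one), which measured 14.8 mm. It touched the floor with its underside at about 8 mm, then I let go; afterwards it stood upright, about 1 mm from midway along the stop.
- **Pressing down:** the fingertips stopped at z = 21.2 mm with about 19–20 N, which matches the pad's hard stop.

**Checks that disagreed or failed:**
- The camera put the tile's near edge about 2 mm further out than contact did. I used the contact position, corrected by a close picture.
- My last spacer search by the network failed because that picture was already too old to query. I confirmed the spacer by eye in the side view instead.
- I did not check tile flushness again after pressing; the sideways force then was pushing the tile towards the fence.

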